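Pack a terminal box into its transit case

TASK

Slide the flat grey terminal box along the bench, without lifting it, in through the open end of the low plywood case, until it lies against both the closed end and the side wall that carries the gate's hinge. Then fill the gaps with the two wooden blocks, laid flat on the floor of the case: the slim one lengthwise beside the box, the stout one crosswise behind it at the gate end; finally swing the gate shut. Leave everything else on the bench where it is.

Things in the scene. Friction and masses are not known exactly. Their poses are not given: they have to be found in the camera images.
- case: low open plywood case fixed to the bench, left of the terminal box. Origin: mid inside floor, bench height (no step). x axis: from open gate end to closed end, within 0.12 rad of world +y; y axis: roughly towards the robot. Inside 180 (x) by 140 mm (y); closed end face at x = +90, side walls' at y = +70 and -70 mm; walls 10 mm thick, 40 high, flaring out by 8 mm over the last 25 mm at the open end
- box_spot (a point): on the case floor (at x = +30, y = -20 mm in the case's frame): where the terminal box's origin lies when it touches the closed end and the hinge-side wall (the -y wall, farther from the robot); axes as the case's
- slim_spot (a point): on the case floor (at x = +30, y = +50 mm in the case's frame): middle of the 40 mm wide gap left between the packed terminal box and the side wall nearer the robot, for the slim block, lying along the case's x
- stout_spot (a point): on the case floor (at x = -60, y = 0 mm in the case's frame): middle of the 60 mm gap left between the packed terminal box and the gate, for the stout block, lying along the case's y
- gate (a joint): angle of the gate, rad: 0 shut (across the open end), 1.57 in line with the side wall, 1.8 its stop; it starts open. A plywood panel 164 mm long, 12 mm thick, 40 mm high on an upright hinge; anticlockwise from above opens it. It stays where it is left; pushing it shut at its free end takes under 1 N
- gate_hinge (a point): point on the gate's hinge axis, at the gate's top, 40 mm over the bench, in the middle of its thickness; in the case's frame at x = -98, y = -86 mm
- gate_tip (a point): free end of the gate, top edge, middle of its thickness, 164 mm from the hinge
- terminal_box: loose grey terminal box, a flat box 120 mm (its x) by 100 mm (its y), 40 mm high, about 0.7 kg, with rows of tiny terminals on top (2.5 mm high); too wide to grip. Origin: centre of its underside. It starts outside the case's open end with its x axis within about 0.35 rad of the case's x axis
- slim_block: slim wooden block, 105 mm (its x) by 30 mm (its y) by 38 mm high, with a wooden grip rib along the middle of its top, 70 mm long (x), 18 mm thick (y), from 38 to 80 mm high; edges rounded 6 mm. 0.11 kg. Origin: centre of its underside
- stout_block: stout wooden block, 120 mm (its x) by 50 mm (its y) by 38 mm high, with the same grip rib: 70 mm long (x), 18 mm thick (y), from 38 to 80 mm high; edges rounded 6 mm. 0.19 kg. Origin: centre of its underside
- stopper_a: black rubber stopper, 34 mm wide, 26 mm tall, on the robot's side of the case. Not part of the job; origin at its underside
- stopper_b: black rubber stopper, 34 mm wide, 26 mm tall, on the robot's right, near the robot. Not part of the job; origin at its underside
- tape_roll: roll of paper tape lying flat, 70 mm across, 20 mm tall, beyond the case. Not part of the job; origin at its underside
- jar: small closed glass jar, 50 mm across, 65 mm tall, beyond the case. Not part of the job; origin at its underside
- metal_slug: plain aluminium cylinder standing upright, 48 mm across, 50 mm tall. Not part of the job; origin at its underside
- crucible: white ceramic cup, 48 mm across, 36 mm tall. Not part of the job; origin at its underside
- screwdriver: screwdriver with black handle, lying on the bench. Not part of the job

How it is judged:
On the way, in this order (a step that is already met when the one before it is completed fails the run):
1. the terminal box lies in the case against the closed end and the hinge-side wall (within about 10 mm of each, square within 0.1 rad) (x of terminal_box in the frame of case above 0.019 m and y of terminal_box in the frame of case below -0.01 m and angle between the x axis of terminal_box and the x axis of case, either way round below 0.1 rad and height (world z) of terminal_box below 0.006 m), for 0.2 s.
2. both blocks lie flat on the case floor in their gaps, while the gate is still open (x of slim_block in the frame of case between 0.008 and 0.052 m and y of slim_block in the frame of case between 0.038 and 0.062 m and height (world z) of each of slim_block, stout_block below 0.006 m and angle between each of slim_block, stout_block's own z axis and vertical below 0.1 rad and angle between the x axis of slim_block and the x axis of case, either way round below 0.1 rad and x of stout_block in the frame of case between -0.072 and -0.048 m and y of stout_block in the frame of case between -0.015 and 0.015 m and angle between the x axis of stout_block and the y axis of case, either way round below 0.1 rad and value of joint gate above 0.3 rad), for 0.2 s.
At the end, for the whole second after the job is handed in: Box flat in the case within about 12 mm of the closed end and hinge-side wall; slim block flat, lengthwise beside it, stout block flat, crosswise at the gate end, each within 12 mm of its packed place across its thickness; all at rest; gate shut within 0.06 rad (x of terminal_box in the frame of case above 0.017 m and y of terminal_box in the frame of case below -0.008 m and angle between the x axis of each of terminal_box, slim_block and the x axis of case, either way round below 0.1 rad and height (world z) of each of terminal_box, slim_block, stout_block below 0.006 m and x of slim_block in the frame of case between 0.008 and 0.052 m and y of slim_block in the frame of case between 0.038 and 0.062 m and angle between each of slim_block, stout_block's own z axis and vertical below 0.1 rad and x of stout_block in the frame of case between -0.072 and -0.048 m and y of stout_block in the frame of case between -0.015 and 0.015 m and angle between the x axis of stout_block and the y axis of case, either way round below 0.1 rad and linear speed of each of terminal_box, slim_block, stout_block below 0.02 m/s and value of joint gate below 0.06 rad); the robot touches nothing.
It fails at once if the terminal box is lifted off the bench by more than 15 mm or tipped more than 0.25 rad (height (world z) of terminal_box above 0.015 m or angle between terminal_box's own z axis and vertical above 0.25 rad).
It fails at once if a bystander is moved more than 30 mm (distance of any of stopper_a, stopper_b, tape_roll, jar, metal_slug, crucible, screwdriver from where it was at the start of the episode above 0.03 m).
It also fails if it takes over 72 s, if anything falls off the work surface, if the arm or the gripper's body presses on something with over 40 N, if the wrist force passes 120 N, or if a joint passes its speed limit or range.

ROBOT

A 7-joint arm with a two-finger parallel gripper is mounted at the origin on the work surface. World frame = base frame: x ahead of the robot, y to its left, z up, the work surface at z = 0. Lengths are in m, angles in rad, forces in N, time in s.
With the tool pointing down it reaches from about 0.4 to 0.85 m from the base axis. Payload 4.5 kg.
Tool frame: the origin (TCP) lies between the finger pads; the fingertips stand 19 mm ahead of it and the grasp point (between the pads) is the TCP; z points along the fingers, y is the direction in which the jaws open and shut (so a half turn about z gives the same grasp; the last joint's range is limited). The gripper opens to 88 mm and grips with 3 to 60 N. Pads are 18 mm wide; open, the fingers measure 123 mm over their backs; the gripper's body (75 mm by 187 mm) begins 45 mm behind the grasp point.
Start: joints at [1.142, 0.689, -0.195, 1.565, 0.157, 0.902, -0.215], TCP at [0.279, -0.559, 0.258] pointing down, gripper open.
Joint ranges: [-3.01, 3.01], [-0.46, 2.08], [-1.47, 1.51], [0.13, 2.56], [-1, 4.14], [0.04, 2.09], [-2.66, 2.66]. Speed limits (rad/s): [2.57, 2.57, 3.14, 3.14, 3.14, 3.14, 3.14].

INTERFACE

Orientations are given as a unit quaternion [x, y, z, w].
In Python, from plant import status, snapshot, finish_job, cut_out, tip_of gives the robot as it stands. The module is installed in compiled form; this text tells all that it offers.
- The arm moves only by the tool carry_out, never from a script. Its arguments are lists of equal length, an entry for each row: "linear": the shift along the world's x, y, z in m, a list of three; "roll": the turn about the world's z in rad. A call has 1 to 8 rows; each row is the pose to reach, as a shift and turn from the pose measured when the call began; what a row does not reach only later rows make up. A row lasts 1/12 s, in which the tool goes at most 41.7 mm and 7.16 degrees, less where a joint would pass 70% of its speed; a pose out of reach is approached as far as the arm can. A call with a gripper value outside its range is refused whole. "gripper" is the opening, from 0 (shut) to 1 (fully open), set as the call begins (left out, the last holds). The fingers move at their own pace and stop on an object; "grip_force" is the grip in N (left out, the last holds). Time passes only in rows, so rows that repeat a pose let the fingers close. It gives the time, the measured TCP pose, the force and the opening at its end, in the units of the state.
- status.get_state(): the state, without advancing time (a new reading comes with each control period).
- snapshot(name): name is "side" or "top" or "wrist"; returns a dict with "img" (420x560x3 uint8, red, green, blue), "range_z" (420x560 float32, m along the optical axis (not along the pixel's ray), 0 where there is no reading), "fx", "fy", "cx", "cy" (pixels), "k1" (the pictures are not rectified: a ray, as slopes to the right and down, at radius r is drawn at 1 + k1 r^2 times it, then the intrinsics apply), "world_from_camera" (4x4, takes a point from camera to world coordinates). Camera axes: x right, y down, z forward; pixel columns grow to the right and rows downward; lengths in m; the calibration is good to about 2 mm. A picture is of the moment at which its call begins.
- finish_job(): hands the job in, once; it reports no verdict.
Trained networks look in a picture, given as the dict that the camera call returned (one of the last four; its "shot" number tells which), for a name from the list of things; names that differ only in an ending like _2 or _b are one class to them, and where a whole thing is asked for, a point or a joint stands for the part that bears it (a point fixed in the world has none). Each returns a list of dicts, best first, with "confidence" (0 to 1); they miss things now and then, are a little off and sometimes report something else, mostly with a low value. They report only what shows in the picture. A call takes as long as a camera call.
- cut_out(picture, query): "region" (420x560 bool, what is visible of it) and "pixel" ([column, row] in pixels, amid what is visible of it).
- tip_of(picture, query): "pixel" ([column, row] in pixels: a listed point, or the origin of a listed thing).
The state is a dict: "clock": time; "q": joint angles; "qd": joint speeds; "joint_torque": joint torques, N m; "tool_pos": TCP position; "eef_rot": TCP orientation; "contact_force": force on the tool from outside, world axes, zero at the start; "moment": the same for the moment, N m; "opening": opening from 0.0 (shut) to 1.0 (fully open).
Only numpy, scipy, OpenCV 4.12 (cv2) and the standard library are available. Lean on these libraries where they do the work, as an engineer would, in place of code of your own. Each camera call takes 0.05 s, during which the arm holds its last target.

## Working session

There is one attempt and no reset: what is moved stays moved. The work goes in short steps, Python scripts to look and compute and a tool call to move; the robot and the scene stay as the last step left them, time stands still between calls to the robot, and variables do not carry over. Pictures are saved under pics/ and viewed, and the job is handed in when it is done.

Besides the shell and the picture viewer there is one more tool, called by a JSON object that holds its "name" and its "arguments". carry_out: Moves the arm, as the interface text tells. Its arguments: {"type":"object","properties":{"linear":{"type":"array"},"roll":{"type":"array"},"gripper":{"type":"number"},"grip_force":{"type":"number"}},"required":["linear","roll"]}

```bash
ls; mkdir -p pics; cat > h.py <<'E'
import numpy as np, cv2
from plant import status, snapshot, finish_job, cut_out, tip_of
def save(p,n): cv2.imwrite(f'pics/{n}.png',cv2.cvtColor(p['img'],cv2.COLOR_RGB2BGR))
def rays(p,px):
    K=np.array([[p['fx'],0,p['cx']],[0,p['fy'],p['cy']],[0,0,1]],float)
    px=np.asarray(px,float).reshape(-1,1,2)
    return cv2.undistortPoints(px,K,np.array([p['k1'],0,0,0,0],float)).reshape(-1,2)
def atz(p,px,z):
    r=rays(p,px); T=p['world_from_camera']; d=np.c_[r,np.ones(len(r))]@T[:3,:3].T; o=T[:3,3]
    s=(z-o[2])/d[:,2]; return o+d*s[:,None]
def cloud(p,mask):
    v,u=np.nonzero(mask&(p['range_z']>0)); z=p['range_z'][v,u]
    r=rays(p,np.c_[u,v]); c=np.c_[r*z[:,None],z]; T=p['world_from_camera']
    return c@T[:3,:3].T+T[:3,3]
E
python3 - <<'E'
from h import *
s=status.get_state(); print(s)
for n in ['side','top','wrist']:
    p=snapshot(n); save(p,n+'0'); print(n,p['fx'],p['k1'],p['world_from_camera'].round(3).tolist())
E
```

```text
pics
{'clock': 0.0, 'q': array([ 1.14180011,  0.68995204, -0.1944796 ,  1.56633127,  0.15734282,
        0.90249026, -0.21507413]), 'qd': array([ 6.11714474e-05, -1.09810060e-03,  1.58780417e-03, -2.14973664e-04,
       -2.05618564e-04, -9.06520659e-04, -1.72949118e-03]), 'joint_torque': array([-5.48761400e-04, -5.27558613e+01, -1.26705252e+00, -1.53426933e+01,
       -5.26948844e-02,  6.55384065e-03,  1.42853837e-04]), 'tool_pos': array([ 0.2787039 , -0.55876486,  0.25693247]), 'eef_rot': array([ 9.73333848e-01,  2.29391414e-01, -2.94617326e-04, -8.44049947e-04]), 'contact_force': array([-0.52640618, -0.61316968,  0.40412948]), 'moment': array([-0.05621259, -0.00335142,  0.0314279 ]), 'opening': 0.9986239247436876}
side 379.0228490207121 -0.00959496962726038 [[-0.754, -0.415, 0.51, 0.116], [-0.657, 0.486, -0.576, 0.554], [-0.008, -0.769, -0.639, 0.642], [0.0, 0.0, 0.0, 1.0]]
top 383.4639402555062 -0.022237221711269402 [[0.006, -0.988, 0.153, 0.434], [-1.0, -0.009, -0.018, 0.012], [0.019, -0.153, -0.988, 0.911], [0.0, 0.0, 0.0, 1.0]]
wrist 308.6671881167487 -0.059762202638148645 [[0.447, -0.85, -0.278, 0.351], [-0.895, -0.425, -0.138, -0.524], [-0.001, 0.311, -0.951, 0.385], [0.0, 0.0, 0.0, 1.0]]
```

View pics/top0.png

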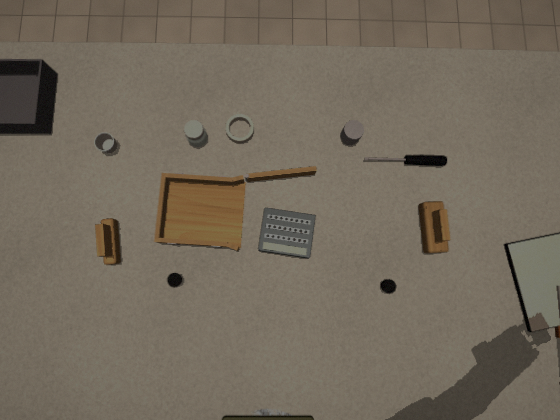

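View pics/side0.png

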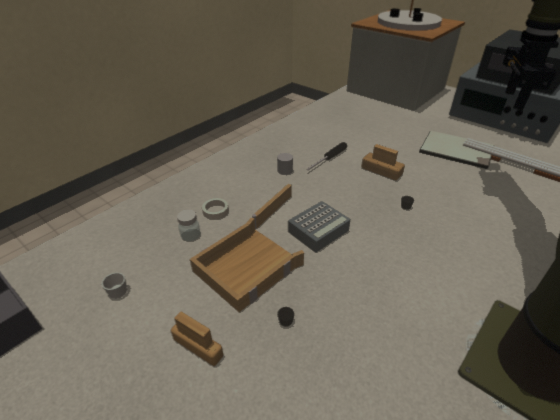

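```bash
python3 - <<'E'
from h import *
p=snapshot('top')
for n in ['case','terminal_box','slim_block','stout_block','gate','gate_hinge','gate_tip','stopper_a','metal_slug','crucible','screwdriver','jar','tape_roll','box_spot','slim_spot','stout_spot']:
    t=tip_of(p,n)[:2]; c=cut_out(p,n)[:2]
    z={'gate_hinge':.04,'gate_tip':.04}.get(n,0)
    print(n,[(np.round(x['pixel']),round(x['confidence'],2),atz(p,[x['pixel']],z)[0].round(3)) for x in t])
    for x in c:
        q=cloud(p,x['region']); 
        print('   ',round(x['confidence'],2),x['region'].sum(),np.round(x['pixel']), np.percentile(q,[2,98],axis=0).round(3).tolist() if len(q) else '')
E
```

```text
case [(array([203., 213.]), 0.63, array([0.555, 0.157, 0.   ]))]
    0.77 6947 [202. 209.] [[0.479, -0.073, -0.002], [0.653, 0.254, 0.042]]
terminal_box [(array([284., 231.]), 0.73, array([ 0.514, -0.035,  0.   ]))]
    0.79 2195 [286. 229.] [[0.459, -0.096, 0.037], [0.554, 0.018, 0.045]]
slim_block [(array([115., 243.]), 0.91, array([0.483, 0.361, 0.   ])), (array([189., 204.]), 0.48, array([0.577, 0.192, 0.   ]))]
    0.84 977 [108. 241.] [[0.436, 0.345, 0.009], [0.534, 0.375, 0.082]]
stout_block [(array([432., 228.]), 0.61, array([ 0.525, -0.394,  0.   ]))]Traceback (most recent call last):
  File "<stdin>", line 4, in <module>
ValueError: it knows: box_spot, case, crucible, gate_hinge, gate_tip, jar, metal_slug, screwdriver, slim_block, slim_spot, stopper, stout_block, stout_spot, tape_roll, terminal_box
```

```bash
cat >> h.py <<'E'
def rect(q):
    (c,(w,h),a)=cv2.minAreaRect((q[:,:2]*1000).astype(np.float32))
    if w<h: w,h,a=h,w,a+90
    a=(a+90)%180-90
    return np.round(c,1),round(w,1),round(h,1),round(np.deg2rad(a),3)
E
python3 - <<'E'
from h import *
for cam in ['top','side']:
    p=snapshot(cam); print(cam)
    for n in ['gate_hinge','gate_tip','box_spot','slim_spot','stout_spot','case','terminal_box','slim_block','stout_block']:
        t=tip_of(p,n)[:2]
        z={'gate_hinge':.04,'gate_tip':.04}.get(n,0)
        print(n,[(np.round(x['pixel']),round(x['confidence'],2),atz(p,[x['pixel']],z)[0].round(3)) for x in t])
    for n,z0,z1 in [('terminal_box',.036,.05),('slim_block',.075,.09),('stout_block',.075,.09),('slim_block',.033,.045),('stout_block',.033,.045),('jar',.03,.1),('tape_roll',.01,.1),('crucible',.02,.1),('metal_slug',.04,.1),('screwdriver',.005,.1),('stopper',.02,.05)]:
        for x in cut_out(p,n)[:2]:
            q=cloud(p,x['region']); q=q[(q[:,2]>z0)&(q[:,2]<z1)]
            if len(q)>5: print(n,round(x['confidence'],2),len(q),rect(q),q.mean(0).round(3))
    c=cut_out(p,'case')
    q=cloud(p,c[0]['region']); np.save('case_'+cam,q)
    z=q[(q[:,2]>.034)&(q[:,2]<.046)]
    # image of wall top points
    im=np.zeros((500,800,3),np.uint8)
    for X,Y,Z in q:
        u=int((0.40-Y)*1600); v=int((0.72-X)*1600)
        if 0<=u<800 and 0<=v<500: cv2.circle(im,(u,v),1,(0,255,0) if Z>.034 else ((0,0,255) if Z>0.008 else (120,120,120)),-1)
    cv2.imwrite(f'pics/case_{cam}.png',im)
E
```

```text
top
gate_hinge [(array([244., 178.]), 0.87, array([0.633, 0.058, 0.04 ]))]
gate_tip [(array([319., 169.]), 0.67, array([ 0.656, -0.117,  0.04 ]))]
box_spot [(array([191., 204.]), 0.64, array([0.578, 0.187, 0.   ]))]
slim_spot [(array([191., 232.]), 0.8, array([0.511, 0.185, 0.   ]))]
stout_spot [(array([228., 210.]), 0.9, array([0.563, 0.098, 0.   ]))]
case []
terminal_box [(array([285., 234.]), 0.74, array([ 0.508, -0.038,  0.   ]))]
slim_block [(array([113., 242.]), 0.91, array([0.485, 0.368, 0.   ]))]
stout_block [(array([430., 228.]), 0.88, array([ 0.524, -0.388,  0.   ]))]
terminal_box 0.8 2257 (array([508.5, -40. ]), 119.5, 100.1, np.float64(1.429)) [ 0.508 -0.04   0.04 ]
slim_block 0.55 274 (array([485.2, 364.9]), 68.5, 18.6, np.float64(0.155)) [0.486 0.364 0.08 ]
stout_block 0.77 271 (array([ 524.4, -385.8]), 69.3, 19.4, np.float64(0.032)) [ 0.524 -0.385  0.08 ]
slim_block 0.55 306 (array([485.3, 364.1]), 104.1, 29.9, np.float64(0.126)) [0.483 0.359 0.037]
stout_block 0.77 666 (array([ 524.3, -386.5]), 119.8, 48.4, np.float64(0.051)) [ 0.522 -0.38   0.037]
jar 0.7 405 (array(
[... 2181 characters left out ...]
at64(0.113)) [ 0.519 -0.376  0.038]
jar 0.96 404 (array([742.1, 179.3]), 47.0, 46.0, np.float64(-1.476)) [0.736 0.184 0.053]
jar 0.16 286 (array([648.8, -23.8]), 172.4, 14.2, np.float64(-1.451)) [ 0.647 -0.018  0.038]
tape_roll 0.61 241 (array([763.1,  77.2]), 66.1, 65.7, np.float64(0.692)) [0.762 0.079 0.017]
crucible 0.55 290 (array([718.8, 393.9]), 48.2, 44.0, np.float64(-0.496)) [0.72  0.394 0.03 ]
metal_slug 0.66 121 (array([ 747.9, -193.5]), 43.4, 41.4, np.float64(-1.276)) [ 0.747 -0.191  0.048]
screwdriver 0.54 169 (array([ 687.5, -367.7]), 106.2, 23.2, np.float64(1.456)) [ 0.686 -0.367  0.019]
stopper 0.49 205 (array([399.8, 215.5]), 31.6, 30.9, np.float64(0.184)) [0.399 0.217 0.026]
```

```bash
python3 - <<'E'
import cv2,numpy as np
a=cv2.imread('pics/case_top.png');b=cv2.imread('pics/case_side.png')
cv2.imwrite('pics/case_both.png',cv2.resize(np.vstack([a,b]),(480,600)))
E
```

```text
(no output)
```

View pics/case_both.png

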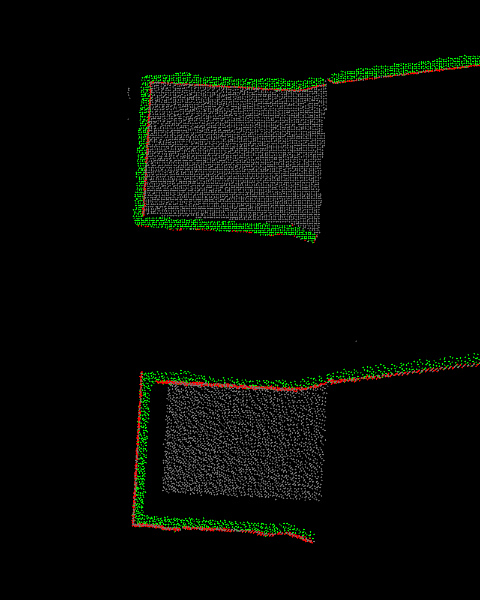

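```bash
python3 - <<'E'
from h import *
from scipy.optimize import minimize
for cam in ['top','side']:
    q=np.load(f'case_{cam}.npy'); q=q[(q[:,2]>.036)&(q[:,2]<.046)]
    def loc(th,P):
        c,a=P[:2],P[2]; e=np.array([np.cos(a),np.sin(a)]); n=np.array([-e[1],e[0]])
        d=th[:,:2]-c; return d@e,d@n
    def cost(P):
        x,y=loc(q,P)
        m=(x>-60)|True
        # distance to U-centreline: walls centre y=+-75, end x=95
        d=np.stack([np.hypot(np.maximum(0,np.maximum(x-.1,-.065-x)),y-.075),np.hypot(np.maximum(0,np.maximum(x-.1,-.065-x)),y+.075),np.hypot(x-.095,np.maximum(0,abs(y)-.08))]).min(0)
        d=np.minimum(d,.012); return (np.maximum(d,.0)**2).sum()*1e4
    best=min((minimize(cost,[.555+i*.004,.157+j*.004,1.51],method='Nelder-Mead',options=dict(xatol=1e-6,fatol=1e-7)) for i in (-1,0,1) for j in(-1,0,1)),key=lambda r:r.fun)
    P=best.x; print(cam,P.round(4),best.fun,len(q))
    x,y=loc(q,P)
    for nm,m,v in [('-y',(y<-.055)&(abs(x)<.06),y),('+y',(y>.055)&(abs(x)<.06),y),('end',(x>.08)&(abs(y)<.06),x),]:
        print(nm,np.percentile(v[m],[2,50,98]).round(4),m.sum())
    g=(x<-.105)&(y<-.06); print('gate',rect(q[g]))
    e=np.array([np.cos(P[2]),np.sin(P[2])]);n=np.array([-e[1],e[0]])
    f=lambda a,b:(P[:2]+a*e+b*n).round(4)
    print('hinge',f(-.098,-.086),'box',f(.03,-.02),'slim',f(.03,.05),'stout',f(-.06,0), 'open end', f(-.09,0))
    tb=loc(np.array([[.5085,-.039]]),P); print('box in case',tb)
E
```

```text
top [0.5588 0.1554 1.5138] 710.062398884919 1405
-y [-0.0814 -0.0752 -0.0701] 243
+y [0.07   0.0752 0.0809] 246
end [0.0908 0.0958 0.1011] 243
gate (array([649.7, -31.1]), 154.0, 12.9, np.float64(-1.448))
hinge [0.6391 0.0527] box [0.5805 0.1843] slim [0.5106 0.1882] stout [0.5554 0.0955] open end [0.5537 0.0656]
box in case (array([-0.19699419]), array([0.0391682]))
side [0.5585 0.1572 1.511 ] 496.0767419962092 1245
-y [-0.0823 -0.0741 -0.0703] 190
+y [0.0688 0.0752 0.0811] 266
end [0.0902 0.0959 0.1005] 251
gate (array([650.4, -30.1]), 155.7, 13.6, np.float64(-1.444))
hinge [0.6385 0.0542] box [0.5802 0.1859] slim [0.5103 0.1901] stout [0.5549 0.0973] open end [0.5531 0.0673]
box in case (array([-0.1987974]), array([0.03814864]))
```

{"name": "carry_out", "arguments": {"linear": [[0.146,0.525,-0.1],[0.146,0.525,-0.1],[0.146,0.525,-0.1],[0.146,0.525,-0.1],[0.146,0.525,-0.1],[0.146,0.525,-0.1],[0.146,0.525,-0.1],[0.146,0.525,-0.1]], "roll": [-0.52,-0.52,-0.52,-0.52,-0.52,-0.52,-0.52,-0.52], "gripper": 0.6}}

```text
clock: 3.47
tool_pos: [0.3674, -0.2418, 0.1976]
eef_rot: [1.0, -0.029, 0.001, 0.0]
contact_force: [1.5, 0.3, -0.6]
opening: 0.6
```

{"name": "carry_out", "arguments": {"linear": [[0.057,0.208,-0.08],[0.057,0.208,-0.08],[0.057,0.208,-0.08],[0.057,0.208,-0.08],[0.057,0.208,-0.08],[0.057,0.208,-0.08],[0.057,0.208,-0.168],[0.057,0.208,-0.168]], "roll": [0,0,0,0,0,0,0,0]}}

```text
clock: 4.13
tool_pos: [0.4264, -0.0305, 0.0667]
eef_rot: [1.0, -0.026, -0.01, -0.002]
contact_force: [-0.3, -1.1, 0.3]
opening: 0.597
```

{"name": "carry_out", "arguments": {"linear": [[-0.001,-0.003,-0.037],[-0.001,-0.003,-0.037],[0.012,-0.004,-0.037],[0.024,-0.004,-0.037],[0.034,-0.005,-0.037],[0.044,-0.006,-0.037],[0.054,-0.006,-0.037],[0.062,-0.006,-0.037]], "roll": [0,0,0,0,0,0,0,0]}}

```text
clock: 4.8
tool_pos: [0.4874, -0.0363, 0.0294]
eef_rot: [1.0, -0.026, -0.012, -0.002]
contact_force: [-3.7, 0.1, -2.1]
opening: 0.6
```

```bash
cat >> h.py <<'E'
CP=np.array([.5587,.156,1.513]); CE=np.array([np.cos(CP[2]),np.sin(CP[2])]); CN=np.array([-CE[1],CE[0]])
def w2c(w): d=np.asarray(w)[:2]-CP[:2]; return np.array([d@CE,d@CN])
def c2w(x,y): return CP[:2]+x*CE+y*CN
def look(cam,name,things):
    p=snapshot(cam); save(p,name)
    s=status.get_state(); r=s['eef_rot']; print('t',s['clock'],'tcp case',w2c(s['tool_pos']).round(4),s['tool_pos'].round(4),'psi',round(2*np.arctan2(r[1],r[0]),3),'F',s['contact_force'].round(1))
    R={'terminal_box':(.036,.05),'slim_block':(.072,.09),'stout_block':(.072,.09)}
    for n in things:
        for x in cut_out(p,n)[:1]:
            q=cloud(p,x['region']); q=q[(q[:,2]>R[n][0])&(q[:,2]<R[n][1])]
            if len(q)>5:
                c,w,h,a=rect(q); print(n,round(x['confidence'],2),'world',c,'case',(w2c(c/1000)*1000).round(1),w,h,'yaw',a,'rel',round(a-CP[2],3))
    return p
E
python3 - <<'E'
from h import *
look('top','a1',['terminal_box'])
E
```

```text
t 4.85 tcp case [-0.1958  0.0578] [ 0.4897 -0.0361  0.0295] psi -0.051 F [-1.8 -0.4 -2.4]
```

View pics/a1.png

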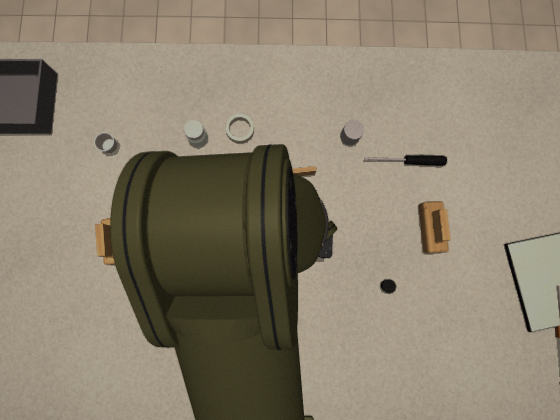

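{"name": "carry_out", "arguments": {"linear": [[0.007,0,0],[0.014,-0.001,0],[0.014,-0.001,0],[0.014,-0.001,0]], "roll": [-0.007,-0.007,-0.007,-0.007]}}

```text
clock: 5.23
tool_pos: [0.5018, -0.0368, 0.0296]
eef_rot: [1.0, -0.029, -0.011, -0.002]
contact_force: [-4.9, -0.0, 1.5]
opening: 0.6
```

```bash
python3 - <<'E'
from h import *
look('side','a2',['terminal_box'])
E
```

```text
t 5.2833 tcp case [-0.1958  0.0457] [ 0.5018 -0.0368  0.0296] psi -0.058 F [-4.5  1.3  1.5]
terminal_box 0.88 world [562.2 -35. ] case [-190.5  -14.5] 116.6 98.7 yaw 1.523 rel 0.01
```

View pics/a2.png

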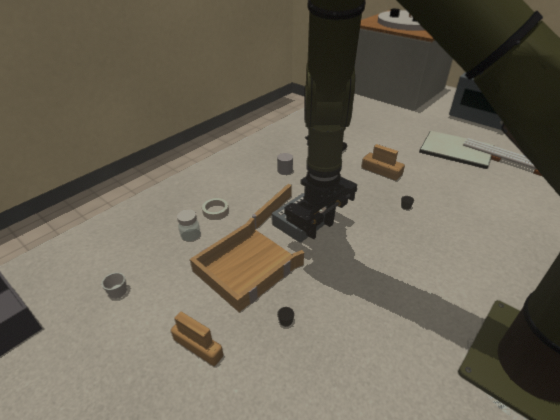

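{"name": "carry_out", "arguments": {"linear": [[-0.02,0.001,0.0],[-0.02,0.001,0.04],[-0.02,-0.03,0.06],[-0.01,-0.06,0.06],[0.02,-0.1,0.06],[0.055,-0.1,0.06],[0.055,-0.1,0.06],[0.055,-0.1,0.06]], "roll": [0,0,0.12,0.24,0.36,0.48,0.6,0.72]}}

```text
clock: 6.0
tool_pos: [0.5614, -0.1386, 0.0903]
eef_rot: [0.945, 0.328, -0.008, 0.004]
contact_force: [-1.0, 0.3, -0.2]
opening: 0.603
```

{"name": "carry_out", "arguments": {"linear": [[0,0,0],[0,0,0],[0,0,0],[0,0,0],[0,0,0],[0,0,0],[0,0,0],[0,0,0]], "roll": [0.12,0.24,0.36,0.48,0.6,0.72,0.85,0.85]}}

```text
clock: 6.67
tool_pos: [0.5629, -0.1393, 0.0909]
eef_rot: [0.725, 0.689, -0.004, 0.009]
contact_force: [-0.1, 0.1, 0.6]
opening: 0.599
```

{"name": "carry_out", "arguments": {"linear": [[-0.005,0,-0.03],[-0.005,0,-0.061],[-0.005,0,-0.061],[-0.004,0.015,-0.061],[-0.003,0.027,-0.061],[-0.003,0.039,-0.061],[-0.002,0.051,-0.061],[-0.001,0.063,-0.061]], "roll": [-0.007,-0.007,-0.007,-0.007,-0.007,-0.007,-0.007,-0.007]}}

```text
clock: 7.33
tool_pos: [0.5625, -0.0767, 0.0309]
eef_rot: [0.728, 0.686, -0.004, 0.01]
contact_force: [-1.8, -6.0, 1.7]
opening: 0.599
```

```bash
python3 - <<'E'
from h import *
look('side','a3',['terminal_box'])
E
```

```text
t 7.3833 tcp case [-0.2278 -0.0174] [ 0.5629 -0.0724  0.0307] psi 1.516 F [-0.2 -2.3  2.5]
terminal_box 0.94 world [564.   -5.7] case [-161.1  -14.6] 123.5 101.5 yaw 1.508 rel -0.005
```

{"name": "carry_out", "arguments": {"linear": [[0.001,0.012,0],[0.001,0.024,0],[0.002,0.036,0],[0.003,0.048,0],[0.003,0.06,0],[0.004,0.072,0],[0.005,0.084,0],[0.006,0.096,0]], "roll": [-0.003,-0.003,-0.003,-0.003,-0.003,-0.003,-0.003,-0.003]}}

```text
clock: 8.1
tool_pos: [0.5688, 0.0217, 0.0312]
eef_rot: [0.728, 0.686, -0.004, 0.01]
contact_force: [-0.5, -6.7, 1.9]
opening: 0.599
```

```bash
python3 - <<'E'
from h import *
look('side','a4',['terminal_box'])
E
```

```text
t 8.15 tcp case [-0.1291 -0.0179] [0.5691 0.0261 0.0311] psi 1.515 F [ 1.6 -5.1  1.8]
terminal_box 0.84 world [570.1  93.6] case [-61.6 -15. ] 121.1 100.5 yaw 1.504 rel -0.009
```

View pics/a4.png

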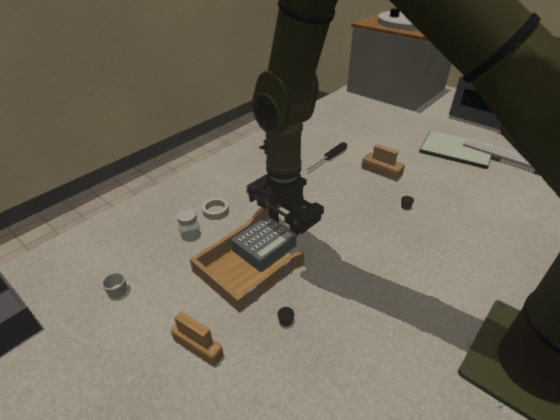

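{"name": "carry_out", "arguments": {"linear": [[0.001,0.013,0],[0.001,0.026,0],[0.002,0.039,0],[0.003,0.052,0],[0.003,0.064,0],[0.004,0.074,0],[0.005,0.08,0],[0.005,0.085,0]], "roll": [-0.002,-0.002,-0.002,-0.002,-0.002,-0.002,-0.002,-0.002]}}

```text
clock: 8.87
tool_pos: [0.5738, 0.1104, 0.0311]
eef_rot: [0.727, 0.687, -0.003, 0.009]
contact_force: [-0.5, -5.4, 1.9]
opening: 0.599
```

```bash
python3 - <<'E'
from h import *
look('side','a5',['terminal_box'])
E
```

```text
t 8.9167 tcp case [-0.0433 -0.0176] [0.5738 0.1118 0.0311] psi 1.515 F [-0.6 -4.3  1.8]
terminal_box 0.55 world [576.1 182.2] case [ 27.2 -15.9] 120.3 102.9 yaw 1.518 rel 0.005
```

View pics/a5.png

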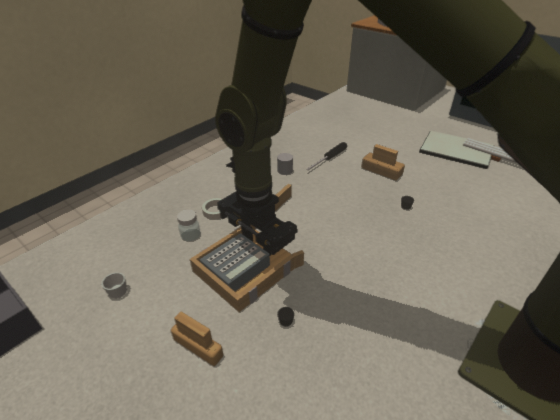

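{"name": "carry_out", "arguments": {"linear": [[0,0.003,0],[0,0.006,0],[0,0.008,0],[0,0.008,0]], "roll": [-0.002,-0.002,-0.002,-0.002]}}

```text
clock: 9.3
tool_pos: [0.5737, 0.1149, 0.0311]
eef_rot: [0.728, 0.686, -0.004, 0.01]
contact_force: [0.1, -11.0, 1.9]
opening: 0.602
```

{"name": "carry_out", "arguments": {"linear": [[-0.001,-0.012,0.0],[-0.001,-0.015,0.035],[-0.01,-0.01,0.07],[-0.03,0.02,0.07],[-0.05,0.05,0.07],[-0.066,0.069,0.07],[-0.066,0.069,0.07],[-0.066,0.069,0.07]], "roll": [0,0,-0.12,-0.24,-0.36,-0.48,-0.6,-0.72]}}

```text
clock: 9.97
tool_pos: [0.5057, 0.1876, 0.1009]
eef_rot: [0.923, 0.385, -0.008, 0.006]
contact_force: [-0.6, -0.4, 0.1]
opening: 0.6
```

{"name": "carry_out", "arguments": {"linear": [[0,0,0],[0,0,0],[0,0,0],[0,0,0],[0,0,0],[0,0,0],[0,0,0],[0,0,0]], "roll": [-0.12,-0.24,-0.36,-0.48,-0.6,-0.72,-0.85,-0.85]}}

```text
clock: 10.63
tool_pos: [0.5053, 0.1887, 0.1004]
eef_rot: [0.999, -0.031, -0.01, 0.002]
contact_force: [1.0, 0.0, -0.9]
opening: 0.598
```

{"name": "carry_out", "arguments": {"linear": [[0.003,-0.003,-0.03],[0.003,-0.003,-0.069],[0.003,-0.003,-0.069],[0.006,-0.003,-0.069],[0.01,-0.003,-0.069],[0.014,-0.004,-0.069],[0.018,-0.004,-0.069],[0.018,-0.004,-0.069]], "roll": [0.004,0.004,0.004,0.004,0.004,0.004,0.004,0.004]}}

```text
clock: 11.3
tool_pos: [0.5202, 0.1849, 0.0327]
eef_rot: [1.0, -0.028, -0.013, 0.001]
contact_force: [-9.5, -0.1, 6.2]
opening: 0.601
```

```bash
python3 - <<'E'
from h import *
look('side','a6',['terminal_box'])
E
```

```text
t 11.35 tcp case [0.0266 0.0401] [0.5202 0.1849 0.0327] psi -0.057 F [-8.7  0.2  5.1]
terminal_box 0.9 world [574.7 174.6] case [ 19.5 -14.9] 108.9 82.8 yaw -0.278 rel -1.791
```

{"name": "carry_out", "arguments": {"linear": [[-0.006,0,0.0],[-0.006,0,0.04],[-0.006,0,0.08],[-0.015,0.04,0.09],[-0.025,0.08,0.09],[-0.035,0.12,0.09],[-0.035,0.16,0.09],[-0.035,0.181,0.09]], "roll": [0,0,0,0.05,0.1,0.15,0.21,0.21]}}

```text
clock: 12.07
tool_pos: [0.4844, 0.3732, 0.1244]
eef_rot: [0.997, 0.081, -0.011, -0.0]
contact_force: [-0.0, 0.7, -0.6]
opening: 0.597
```

```bash
python3 - <<'E'
from h import *
look('top','a7',['terminal_box'])
p=snapshot('wrist'); save(p,'a7w')
for x in cut_out(p,'slim_block')[:1]:
    q=cloud(p,x['region']); q=q[(q[:,2]>.072)&(q[:,2]<.09)]; print(len(q)); print(rect(q), x['confidence'])
E
```

```text
t 12.1167 tcp case [0.216  0.0871] [0.4842 0.3767 0.1239] psi 0.165 F [ 0.5  3.1 -0.2]
terminal_box 0.97 world [580.4 185. ] case [ 30.2 -20. ] 120.7 100.0 yaw 1.51 rel -0.003
3139
(array([485.9, 365.3]), 70.6, 18.1, np.float64(0.142)) 0.96
```

View pics/a7w.png

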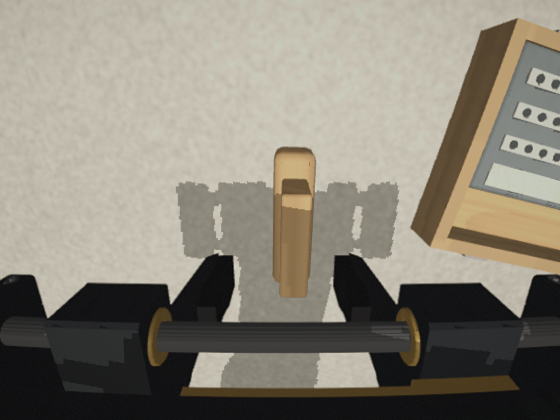

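View pics/a7.png

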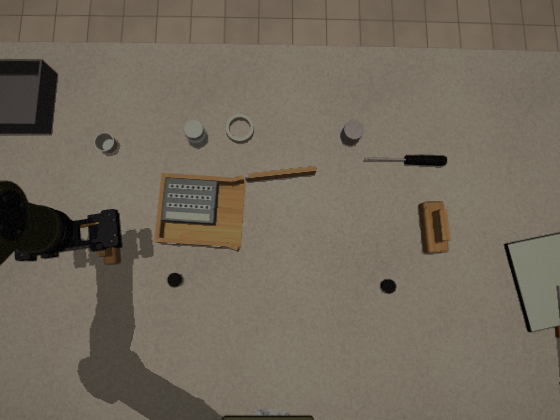

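{"name": "carry_out", "arguments": {"linear": [[0.002,-0.011,0],[0.002,-0.011,-0.02],[0.002,-0.011,-0.04],[0.002,-0.011,-0.06],[0.002,-0.011,-0.06],[0.002,-0.011,-0.06]], "roll": [-0.018,-0.018,-0.018,-0.018,-0.018,-0.018]}}

```text
clock: 12.77
tool_pos: [0.4886, 0.3523, 0.0641]
eef_rot: [0.998, 0.066, -0.012, 0.003]
contact_force: [0.4, 0.9, -0.3]
opening: 0.6
```

{"name": "carry_out", "arguments": {"linear": [[0,0,0],[0,0,0],[0,0,0],[0,0,0],[0,0,0],[0,0,0]], "roll": [0,0,0,0,0,0], "gripper": 0.0, "grip_force": 30}}

```text
clock: 13.27
tool_pos: [0.4887, 0.3528, 0.0644]
eef_rot: [0.998, 0.066, -0.011, 0.003]
contact_force: [-1.3, 1.6, 5.8]
opening: 0.206
```

{"name": "carry_out", "arguments": {"linear": [[0,0,0.03],[0,0,0.06],[0,0,0.086],[0.0,-0.03,0.086],[0.005,-0.06,0.086],[0.01,-0.09,0.086],[0.015,-0.12,0.086],[0.022,-0.15,0.086]], "roll": [0,0,0,0.12,0.24,0.36,0.48,0.6]}}

```text
clock: 13.93
tool_pos: [0.51, 0.2015, 0.1504]
eef_rot: [0.932, 0.361, -0.01, 0.007]
contact_force: [0.6, -0.4, -0.7]
opening: 0.202
```

{"name": "carry_out", "arguments": {"linear": [[0.001,-0.01,0],[0.001,-0.01,0],[0.001,-0.01,0],[0.001,-0.01,0],[0.001,-0.01,0],[0.001,-0.01,0],[0.001,-0.01,0],[0.001,-0.01,0]], "roll": [0.12,0.24,0.36,0.48,0.6,0.72,0.77,0.77]}}

```text
clock: 14.6
tool_pos: [0.5107, 0.191, 0.1503]
eef_rot: [0.728, 0.685, -0.007, 0.01]
contact_force: [0.0, 0.9, -0.6]
opening: 0.199
```

{"name": "carry_out", "arguments": {"linear": [[0,0,0],[0,0,0],[0,0,0]], "roll": [0,0,0]}}

```text
clock: 14.85
tool_pos: [0.5107, 0.1909, 0.1502]
eef_rot: [0.728, 0.685, -0.008, 0.01]
contact_force: [0.4, 0.3, -1.2]
opening: 0.204
```

```bash
python3 - <<'E'
from h import *
look('side','a8',['terminal_box'])
p=snapshot('wrist'); save(p,'a8w')
q=cloud(p,np.ones((420,560),bool)); 
for x in cut_out(p,'slim_block')[:1]:
    q=cloud(p,x['region']); print(x['confidence'],x['pixel'],np.percentile(q[:,2],[1,10,50,90,99]).round(3))
    c=np.c_[(q[:,:2]-CP[:2])@CE,(q[:,:2]-CP[:2])@CN]
    print(np.percentile(c,[1,50,99],axis=0).round(4))
E
```

```text
t 14.9 tcp case [0.0321 0.05  ] [0.5107 0.191  0.1502] psi 1.51 F [-0.3 -0.  -0.7]
terminal_box 0.75 world [578.9 195.8] case [ 40.9 -17.9] 117.2 116.0 yaw -1.507 rel -3.02
0.73 [282.7, 236.2] [0.097 0.122 0.165 0.167 0.168]
[[-0.0024  0.0356]
 [ 0.0605  0.0499]
 [ 0.0826  0.064 ]]
```

View pics/a8w.png

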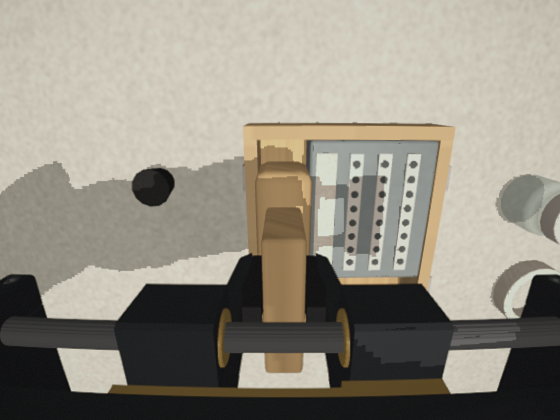

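View pics/a8.png

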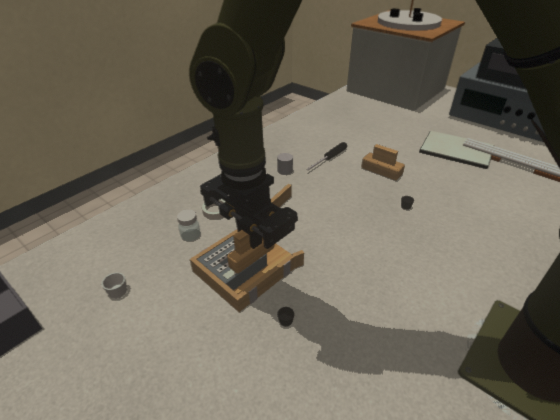

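{"name": "carry_out", "arguments": {"linear": [[-0.001,-0.001,-0.03],[-0.001,-0.001,-0.05],[-0.001,-0.001,-0.06],[-0.001,-0.001,-0.068],[-0.001,-0.001,-0.076],[-0.001,-0.001,-0.082],[-0.001,-0.001,-0.085],[-0.001,-0.001,-0.085]], "roll": [0,0,0,0,0,0,0,0]}}

```text
clock: 15.72
tool_pos: [0.5097, 0.19, 0.065]
eef_rot: [0.728, 0.685, -0.008, 0.01]
contact_force: [-0.4, -0.7, -1.7]
opening: 0.199
```

{"name": "carry_out", "arguments": {"linear": [[0,0,-0.001],[0,0,-0.001],[0,0,-0.001],[0,0,-0.001]], "roll": [0,0,0,0], "gripper": 0.42}}

```text
clock: 16.05
tool_pos: [0.51, 0.1902, 0.0645]
eef_rot: [0.728, 0.685, -0.007, 0.01]
contact_force: [-1.0, -0.7, -0.3]
opening: 0.419
```

{"name": "carry_out", "arguments": {"linear": [[0,0,0.03],[0,0,0.06],[0,-0.03,0.09],[0,-0.07,0.09],[0,-0.11,0.09],[0,-0.15,0.09],[0,-0.19,0.09],[0,-0.23,0.09]], "roll": [0,0,-0.12,-0.24,-0.36,-0.48,-0.6,-0.72], "gripper": 0.7}}

```text
clock: 16.72
tool_pos: [0.5099, -0.0415, 0.155]
eef_rot: [0.924, 0.382, -0.01, 0.007]
contact_force: [1.1, 0.1, 0.4]
opening: 0.7
```

```bash
python3 - <<'E'
from h import *
look('top','a9',['terminal_box','slim_block','stout_block'])
E
```

```text
t 16.7667 tcp case [-0.2111  0.0367] [ 0.5098 -0.0526  0.1558] psi 0.766 F [ 0.5 -7.7  0.2]
terminal_box 0.65 world [580.3 185. ] case [ 30.2 -19.9] 120.6 99.5 yaw 1.516 rel 0.003
```

View pics/a9.png

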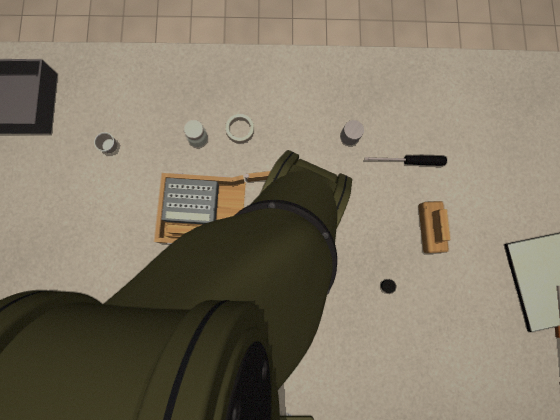

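{"name": "carry_out", "arguments": {"linear": [[0.014,-0.04,0],[0.014,-0.08,0],[0.014,-0.12,0],[0.014,-0.16,0],[0.014,-0.2,0],[0.014,-0.24,0],[0.014,-0.28,0],[0.014,-0.31,0]], "roll": [-0.12,-0.24,-0.36,-0.48,-0.6,-0.72,-0.72,-0.72]}}

```text
clock: 17.58
tool_pos: [0.5245, -0.3527, 0.1548]
eef_rot: [0.999, 0.035, -0.012, 0.003]
contact_force: [0.5, -0.5, 0.6]
opening: 0.701
```

{"name": "carry_out", "arguments": {"linear": [[0,0,-0.03],[0,0,-0.03],[0,0,-0.03]], "roll": [0,0,0]}}

```text
clock: 17.83
tool_pos: [0.5248, -0.3495, 0.1232]
eef_rot: [0.999, 0.036, -0.013, 0.001]
contact_force: [-0.9, 1.1, 0.3]
opening: 0.7
```

```bash
python3 - <<'E'
from h import *
look('top','b1',['terminal_box','slim_block'])
p=snapshot('wrist'); save(p,'b1w')
for x in cut_out(p,'stout_block')[:1]:
    q=cloud(p,x['region']); q=q[(q[:,2]>.072)&(q[:,2]<.09)]; print(len(q)); print(rect(q), x['confidence'])
s=status.get_state(); print(s['tool_pos'])
E
```

```text
t 17.8833 tcp case [-0.5068  0.0039] [ 0.5255 -0.3498  0.1244] psi 0.073 F [-0.5 -0.2  0.1]
slim_block 0.83 world [509.5 188.6] case [29.7 51. ] 69.7 18.1 yaw 1.515 rel 0.002
2735
(array([ 525.6, -387.9]), 70.4, 18.6, np.float64(0.056)) 0.87
[ 0.52563418 -0.3515454   0.12585953]
```

View pics/b1.png

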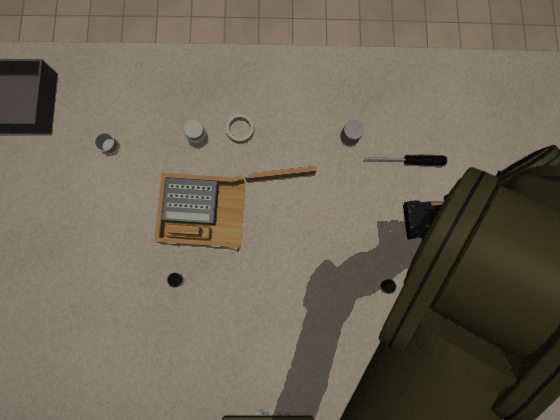

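View pics/b1w.png

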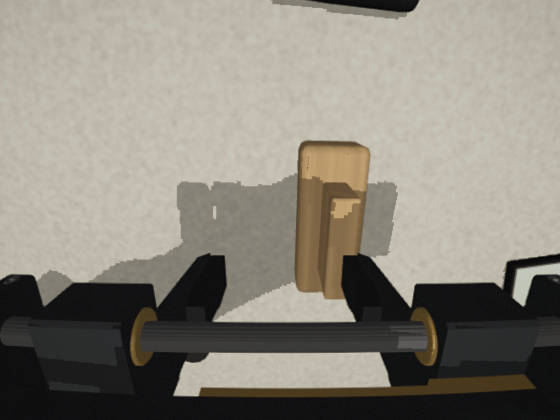

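{"name": "carry_out", "arguments": {"linear": [[0,-0.035,0],[0,-0.035,0],[0,-0.035,-0.02],[0,-0.035,-0.04],[0,-0.035,-0.061],[0,-0.035,-0.061],[0,-0.035,-0.061]], "roll": [-0.02,-0.02,-0.02,-0.02,-0.02,-0.02,-0.02]}}

```text
clock: 18.67
tool_pos: [0.5255, -0.386, 0.0648]
eef_rot: [1.0, 0.026, -0.012, 0.003]
contact_force: [-0.2, 0.2, -0.2]
opening: 0.701
```

{"name": "carry_out", "arguments": {"linear": [[0,0,0],[0,0,0],[0,0,0],[0,0,0],[0,0,0],[0,0,0],[0,0,0]], "roll": [0,0,0,0,0,0,0], "gripper": 0.0, "grip_force": 30}}

```text
clock: 19.25
tool_pos: [0.5256, -0.3863, 0.0651]
eef_rot: [1.0, 0.026, -0.011, 0.003]
contact_force: [-0.1, 1.0, -1.2]
opening: 0.201
```

{"name": "carry_out", "arguments": {"linear": [[0,0,0.04],[0.003,0.03,0.08],[0.006,0.07,0.086],[0.01,0.11,0.086],[0.013,0.15,0.086],[0.016,0.19,0.086],[0.018,0.23,0.086],[0.02,0.265,0.086]], "roll": [0,0,-0.02,-0.04,-0.06,-0.08,-0.1,-0.11]}}

```text
clock: 19.92
tool_pos: [0.5453, -0.1177, 0.1507]
eef_rot: [1.0, -0.028, -0.012, 0.002]
contact_force: [0.2, 0.0, -1.7]
opening: 0.201
```

{"name": "carry_out", "arguments": {"linear": [[0.002,0.04,0],[0.005,0.08,0],[0.008,0.12,0],[0.01,0.15,0],[0.01,0.18,0],[0.01,0.2,0],[0.01,0.207,0],[0.01,0.207,0]], "roll": [0,0,0,0,0,0,0,0]}}

```text
clock: 20.58
tool_pos: [0.5549, 0.0916, 0.1502]
eef_rot: [1.0, -0.026, -0.013, 0.001]
contact_force: [-0.1, -0.1, -2.1]
opening: 0.203
```

{"name": "carry_out", "arguments": {"linear": [[0,0,0],[0,0,0]], "roll": [0,0]}}

```text
clock: 20.75
tool_pos: [0.5549, 0.0895, 0.1503]
eef_rot: [1.0, -0.028, -0.013, 0.002]
contact_force: [0.0, -0.3, -3.0]
opening: 0.2
```

```bash
python3 - <<'E'
from h import *
look('side','b2',[])
p=snapshot('wrist'); save(p,'b2w')
for x in cut_out(p,'stout_block')[:1]:
    q=cloud(p,x['region']); print(x['confidence'],x['pixel'],np.percentile(q[:,2],[1,10,50,90,99]).round(3))
    for lo,hi in [(.15,.2),(.11,.14)]:
        m=q[(q[:,2]>lo)&(q[:,2]<hi)]
        if len(m)>5:
            c=np.c_[(m[:,:2]-CP[:2])@CE,(m[:,:2]-CP[:2])@CN]; print(len(m),np.percentile(c,[1,50,99],axis=0).round(4).tolist(),rect(m))
print(status.get_state()['tool_pos'])
E
```

```text
t 20.8 tcp case [-0.0668 -0.0001] [0.5549 0.0893 0.1504] psi -0.056 F [ 0.1 -0.7 -1.3]
0.66 [284.1, 217.5] [0.101 0.122 0.125 0.167 0.168]
4981 [[-0.076, -0.0351], [-0.0671, -0.0162], [-0.0583, 0.0328]] (array([555.3,  89.3]), 70.1, 18.9, np.float64(-0.06))
7802 [[-0.0919, -0.0599], [-0.0678, -0.0405], [-0.0434, -0.0058]] (array([564.8,  87.8]), 100.2, 50.1, np.float64(-0.055))
[0.55500881 0.08965694 0.15041669]
```

View pics/b2w.png

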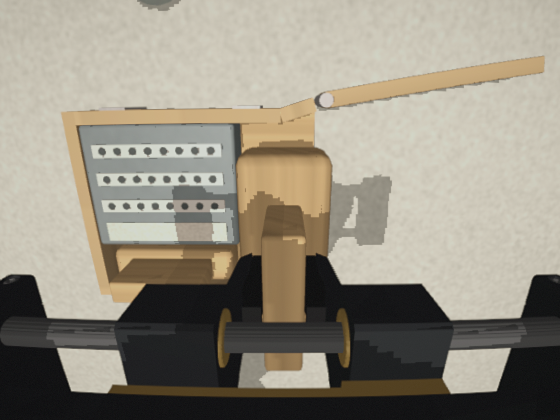

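View pics/b2.png

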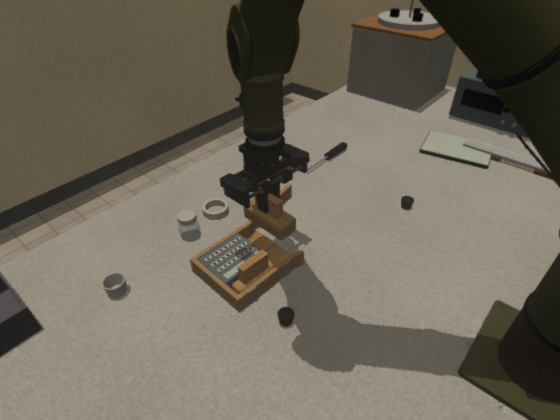

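{"name": "carry_out", "arguments": {"linear": [[0,0.007,-0.02],[0,0.007,-0.04],[0,0.007,-0.055],[0,0.007,-0.066],[0,0.007,-0.075],[0,0.007,-0.082],[0,0.007,-0.085],[0,0.007,-0.085]], "roll": [0,0,0,0,0,0,0,0]}}

```text
clock: 21.57
tool_pos: [0.5551, 0.0961, 0.0654]
eef_rot: [1.0, -0.028, -0.012, 0.002]
contact_force: [-0.5, 0.4, -1.3]
opening: 0.209
```

{"name": "carry_out", "arguments": {"linear": [[0,0,0],[0,0,0]], "roll": [0,0]}}

```text
clock: 21.73
tool_pos: [0.5557, 0.096, 0.066]
eef_rot: [1.0, -0.028, -0.012, 0.002]
contact_force: [0.3, -0.2, -2.1]
opening: 0.2
```

{"name": "carry_out", "arguments": {"linear": [[0,0,-0.0015],[0,0,-0.0015],[0,0,-0.0015]], "roll": [0,0,0]}}

```text
clock: 21.98
tool_pos: [0.5561, 0.0961, 0.0649]
eef_rot: [1.0, -0.028, -0.011, 0.002]
contact_force: [-0.3, 0.2, 1.5]
opening: 0.198
```

{"name": "carry_out", "arguments": {"linear": [[0,0,0],[0,0,0],[0,0,0],[0,0,0]], "roll": [0,0,0,0], "gripper": 0.42}}

```text
clock: 22.32
tool_pos: [0.5561, 0.0961, 0.0649]
eef_rot: [1.0, -0.028, -0.011, 0.002]
contact_force: [-1.0, -1.0, 0.1]
opening: 0.42
```

{"name": "carry_out", "arguments": {"linear": [[0,0,0.035],[0,0,0.07],[0.02,-0.02,0.09],[0.05,-0.05,0.09],[0.08,-0.08,0.09],[0.11,-0.11,0.09],[0.138,-0.14,0.09],[0.138,-0.167,0.09]], "roll": [0,0,0,0,0,0,0,0]}}

```text
clock: 22.98
tool_pos: [0.6986, -0.0726, 0.1549]
eef_rot: [1.0, -0.027, -0.009, 0.003]
contact_force: [-0.7, -0.6, -0.5]
opening: 0.421
```

{"name": "carry_out", "arguments": {"linear": [[0,0,0],[0,0,0],[0,0,0],[0,0,0],[0,0,0]], "roll": [0,0,0,0,0], "gripper": 0.0}}

```text
clock: 23.4
tool_pos: [0.6983, -0.0702, 0.1547]
eef_rot: [1.0, -0.026, -0.009, 0.002]
contact_force: [-0.6, -0.4, 0.7]
opening: 0.066
```

```bash
cat > gate.py <<'E'
from h import *
def tcp(th,r=.130,margin=0.):
    d=np.array([-np.sin(th),np.cos(th)]); m=np.array([np.cos(th),np.sin(th)])
    off=.006+.0175*abs(m[0])+.010*abs(m[1])+margin
    c=np.array([-.098,-.086])+r*d-off*m
    return c2w(*c)
E
python3 - <<'E'
from gate import *
p=look('side','c1',['terminal_box','slim_block','stout_block'])
for n in ['stout_block']:
    for x in cut_out(p,n)[:2]:
        q=cloud(p,x['region']); print(x['confidence'],np.percentile(q[:,2],[1,99]).round(3),[round(v,3) for v in np.r_[rect(q[q[:,2]>.03])[0]]])
s=status.get_state(); print(s['tool_pos'].round(4))
print('start',tcp(1.754,margin=.02))
for th in [1.754,1.5,1.25,1,.75,.5,.25,.1,0]: print(th,tcp(th).round(4))
E
```

```text
t 23.45 tcp case [-0.218  -0.1525] [ 0.6984 -0.0704  0.1548] psi -0.052 F [-0.  -0.3  0.8]
terminal_box 0.71 world [582.7 186. ] case [ 31.3 -22.2] 122.7 101.8 yaw 1.556 rel 0.043
slim_block 0.59 world [510.2 190.4] case [31.5 50.4] 69.3 19.4 yaw 1.502 rel -0.011
stout_block 0.93 world [533.1 113.6] case [-43.8  23.1] 107.6 44.7 yaw -0.615 rel -2.128
0.93 [0.018 0.081] [np.float64(554.5), np.float64(114.5)]
[ 0.6986 -0.0719  0.1549]
start [ 0.69387014 -0.07090249]
1.754 [ 0.674  -0.0734]
1.5 [ 0.6393 -0.0779]
1.25 [ 0.6104 -0.0754]
1 [ 0.5818 -0.066 ]
0.75 [ 0.5552 -0.0495]
0.5 [ 0.5326 -0.0261]
0.25 [0.5161 0.0034]
0.1 [0.51   0.0233]
0 [0.5078 0.0372]
```

View pics/c1.png

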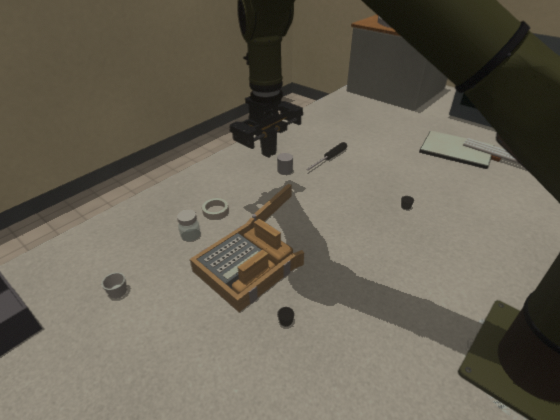

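```bash
cat >> gate.py <<'E'
def ribs(cam):
    p=snapshot(cam); q=cloud(p,np.ones((420,560),bool)); c=np.c_[(q[:,:2]-CP[:2])@CE,(q[:,:2]-CP[:2])@CN,q[:,2]]
    m=c[(c[:,2]>.072)&(c[:,2]<.088)&(abs(c[:,1])<.05)&(c[:,0]>-.1)&(c[:,0]<-.03)]
    print('stout rib in case',len(m),rect(m) if len(m)>5 else '')
    m=c[(c[:,2]>.034)&(c[:,2]<.042)&(abs(c[:,1])<.065)&(c[:,0]>-.1)&(c[:,0]<-.032)]
    print('stout top in case',len(m),rect(m) if len(m)>5 else '', m[:,2].mean())
    m=c[(c[:,2]>.072)&(c[:,2]<.088)&(abs(c[:,1]-.05)<.025)&(c[:,0]>-.02)&(c[:,0]<.09)]
    print('slim rib in case',len(m),rect(m) if len(m)>5 else '')
    return p,c
E
python3 - <<'E'
from gate import *
ribs('side')
E
```

```text
stout rib in case 224 (array([-58.5,  -0.6]), 70.9, 19.1, np.float64(-1.548))
stout top in case 470 (array([-58.2,  -0.6]), 119.5, 48.4, np.float64(-1.558)) 0.0375742033328742
slim rib in case 294 (array([31.2, 51. ]), 70.2, 19.8, np.float64(-0.012))
```

{"name": "carry_out", "arguments": {"linear": [[0,0,-0.036],[0,0,-0.072],[0,0,-0.108],[0,0,-0.108],[-0.012,-0.001,-0.108],[-0.024,-0.002,-0.108],[-0.036,-0.004,-0.108],[-0.048,-0.005,-0.108]], "roll": [0,0,0,0,0,0,0,0]}}

```text
clock: 24.37
tool_pos: [0.6513, -0.0776, 0.0491]
eef_rot: [1.0, -0.027, -0.007, 0.003]
contact_force: [1.0, -0.6, -0.4]
opening: 0.008
```

{"name": "carry_out", "arguments": {"linear": [[-0.012,0,-0.003],[-0.026,0.001,-0.003],[-0.041,0.002,-0.003],[-0.055,0.006,-0.003],[-0.069,0.012,-0.003],[-0.083,0.02,-0.003],[-0.096,0.028,-0.003],[-0.108,0.039,-0.003]], "roll": [0,0,0,0,0,0,0,0]}}

```text
clock: 25.03
tool_pos: [0.5445, -0.0397, 0.0483]
eef_rot: [1.0, -0.027, -0.005, 0.003]
contact_force: [1.1, -0.1, -0.2]
opening: 0.008
```

```bash
python3 - <<'E'
from gate import *
p=look('side','c2',[])
E
```

```text
t 25.0833 tcp case [-0.1927  0.0063] [ 0.5413 -0.036   0.0478] psi -0.052 F [-4.1  2.8  0.5]
```

View pics/c2.png

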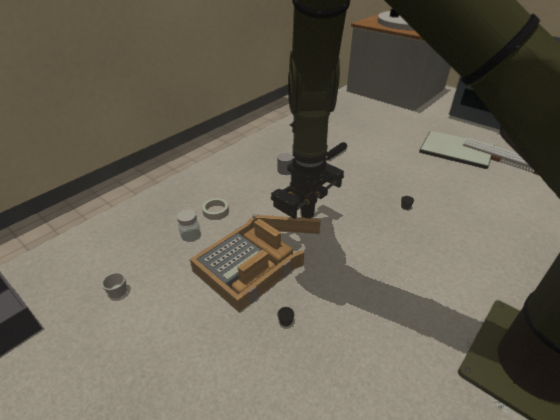

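{"name": "carry_out", "arguments": {"linear": [[-0.01,0.012,-0.002],[-0.019,0.026,-0.002],[-0.026,0.04,-0.002],[-0.03,0.051,-0.002],[-0.033,0.06,-0.002],[-0.034,0.067,-0.002],[-0.035,0.073,-0.002],[-0.035,0.073,-0.002]], "roll": [0,0,0,0,0,0,0,0]}}

```text
clock: 25.75
tool_pos: [0.5064, 0.0386, 0.0457]
eef_rot: [1.0, -0.025, -0.008, 0.001]
contact_force: [0.3, -0.0, 0.4]
opening: 0.001
```

```bash
cat >> gate.py <<'E'
def gateang(c):
    m=c[(c[:,2]>.034)&(c[:,2]<.046)&(c[:,0]<-.092)&(c[:,0]>-.27)&(c[:,1]>-.08)&(c[:,1]<.1)]
    # far points from hinge on top face
    d=m[:,:2]-np.array([-.098,-.086]); r=np.hypot(*d.T); k=(r>.05)&(r<.17)
    if k.sum()>5:
        a=np.arctan2(-d[k,0],d[k,1]); print('gate angle',k.sum(),np.percentile(a,[10,50,90]).round(3), 'rect',rect(m[k]))
E
python3 - <<'E'
from gate import *
p=look('side','c3',[])
p,c=ribs('side'); gateang(c)
E
```

```text
t 25.8 tcp case [-0.1212  0.0453] [0.5065 0.0376 0.0457] psi -0.051 F [-0.2 -0.3 -0. ]
stout rib in case 47 (array([-68.4,   8. ]), 90.7, 23.2, np.float64(-1.254))
stout top in case 500 (array([-67.1,   3. ]), 124.3, 65.1, np.float64(-1.562)) 0.03768574167604663
slim rib in case 290 (array([31.2, 50.5]), 70.0, 19.7, np.float64(0.008))
gate angle 140 [-0.035  0.018  0.166] rect (array([-103.6,   50.3]), 44.7, 42.9, np.float64(0.607))
```

View pics/c3.png

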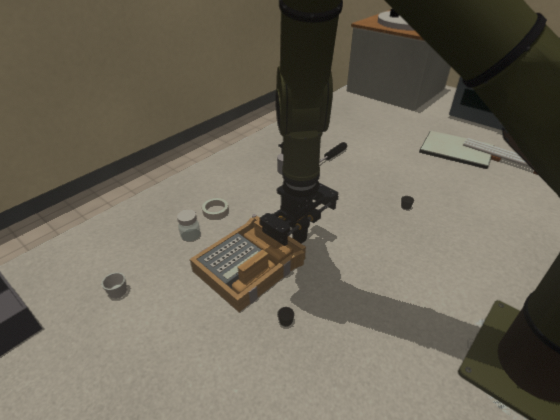

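{"name": "carry_out", "arguments": {"linear": [[0,0.003,0],[0,0.006,0],[0,0.009,0],[0,0.009,0]], "roll": [0,0,0,0]}}

```text
clock: 26.18
tool_pos: [0.5067, 0.0409, 0.0458]
eef_rot: [1.0, -0.028, -0.007, 0.006]
contact_force: [-0.6, -8.4, -0.6]
opening: 0.004
```

{"name": "carry_out", "arguments": {"linear": [[0,-0.02,0],[0,-0.04,0],[0,-0.08,0.03],[0,-0.12,0.07],[0,-0.16,0.1],[0,-0.2,0.12],[0,-0.24,0.12],[0,-0.27,0.12]], "roll": [0,0,0,0,0,0,0,0]}}

```text
clock: 26.85
tool_pos: [0.5073, -0.2136, 0.1656]
eef_rot: [1.0, -0.028, -0.005, 0.006]
contact_force: [1.5, 0.3, -0.1]
opening: 0.01
```

{"name": "carry_out", "arguments": {"linear": [[0,-0.1,0],[0,-0.1,0],[0,-0.1,0],[0,-0.1,0]], "roll": [0,0,0,0]}}

```text
clock: 27.18
tool_pos: [0.5056, -0.3207, 0.1665]
eef_rot: [0.999, -0.032, -0.005, 0.009]
contact_force: [-0.5, -0.1, 0.3]
opening: 0.004
```

```bash
python3 - <<'E'
from gate import *
for cam in ['side','top']:
    p=look(cam,'d_'+cam,['terminal_box'])
    p,c=ribs(cam); gateang(c)
E
```

```text
t 27.2333 tcp case [-0.4749  0.0251] [ 0.5062 -0.3166  0.1658] psi -0.061 F [ 0.7  0.3 -0.6]
terminal_box 0.56 world [581.6 186. ] case [ 31.3 -21.1] 118.8 101.9 yaw 1.524 rel 0.011
stout rib in case 227 (array([-59.1,  -0.1]), 70.0, 21.0, np.float64(1.538))
stout top in case 576 (array([-66.6,   2.7]), 123.5, 66.3, np.float64(1.57)) 0.037836220585998365
slim rib in case 292 (array([31.2, 51. ]), 69.6, 20.6, np.float64(-0.005))
gate angle 121 [-0.04  -0.001  0.038] rect (array([-97.9,  22.3]), 110.2, 11.6, np.float64(1.564))
t 27.3833 tcp case [-0.4695  0.0241] [ 0.5075 -0.3113  0.1651] psi -0.054 F [-0.   0.2 -0.4]
terminal_box 0.66 world [580.5 185. ] case [ 30.2 -20.1] 121.0 99.9 yaw 1.513 rel 0.0
stout rib in case 266 (array([-60.4,  -0.4]), 69.4, 18.1, np.float64(1.568))
stout top in case 915 (array([-67.9,  -0. ]), 127.7, 64.2, np.float64(-1.57)) 0.03795701192591499
slim rib in case 273 (array([29.7, 50.8]), 69.8, 18.2, np.float64(-0.005))
gate angle 256 [-0.046 -0.001  0.046] rect (array([-97.9,  20.9]), 113.1, 11.6, np.float64(1.571))
```

View pics/d_top.png

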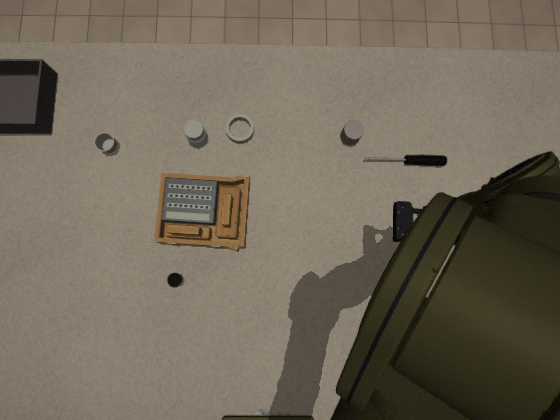

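View pics/d_side.png

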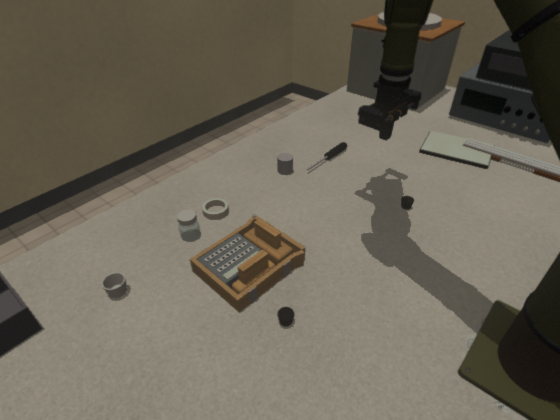

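```bash
python3 -c "
from plant import finish_job; print(finish_job())"
```

```text
the job is handed in; nothing more can be done
None
```

The job is done and handed in at about 27 s of the 72 s allowed. I pushed the box square and slid it into the case until it was pressed against the closed end and the hinge-side wall. The slim and stout blocks then went into their gaps, and I swung the gate shut until it resisted with about 8 N.

These are the last measurements from the top camera, in the case's frame; the side camera agrees to about 2 mm:

| Item | Measured | Target |
|---|---|---|
| Terminal box | (30.2, -20.1) mm, angle error 0.00 rad | (30, -20) mm |
| Slim block | (29.7, 50.8) mm, angle error 0.005 rad | (30, 50) mm |
| Stout block | (-60.4, -0.4) mm, angle error under 0.01 rad | (-60, 0) mm |
| Gate | about 0.00 rad | below 0.06 rad |

**Bystanders:** all of them look unmoved in the pictures, judged by eye. The arm hid one stopper (stopper_b) from the top camera, so for that one I relied on the side view. I did not re-measure their positions.

**Readings that disagreed:**
- Two side-camera readings of the box, with the gripper in front of it, and one of the stout block, whose mask also took in the slim block, were off. I dropped them in favour of unobstructed measurements.
- The fit to the stout block's top face after the gate closed is unreliable because it also picks up the gate, so I used the block's rib instead.
- I began the slim block grasp about 13 mm off centre, because I read the arm's position before it had settled. The rib was still between the fingers, and the block was placed correctly.

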